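Slide the cookie board out over the stand's edge

TASK

Push the cookie board with the fingertips across the steel stand until it sticks out about 30 mm past the stand's far edge, the long edge away from the robot, all along that side and square to the edge, so that the packer can get a hand under it. Do not lift or tip the board or let a cookie out of its pocket, and leave the spatula, the tin and the bowl alone.

Things in the scene. Friction and masses are not known exactly. Their poses are not given: they have to be found in the camera images.
- stand: Low fixed stand of bare steel sheet on four legs, 300 mm deep (its x) by 480 mm wide (its y), flat top 60 mm above the table. Origin on the table level under its centre; x points across the stand towards the far edge, away from the robot (turned up to 0.25 rad from world x), z up. It does not move.
- stand_edge (a point): Middle of the stand's far edge, the long edge away from the robot, at the height of the stand's top. Axes as the stand: x points straight out over the edge, y runs along the edge.
- board: Loose cookie board flat on the stand: cream laminate on dark core, 120 mm (x) by 170 mm (y), 8 mm thick, about 0.25 kg, six round pockets 37 mm across, 4 mm deep, in two rows of three. Origin: centre of its underside; x points roughly to the stand's far edge, z up; long sides at x = -60 (near) and +60 mm (far). Starts wholly on the stand, up to 0.3 rad askew. Slides with dry friction, stays where left.
- corner_left (a point): Far left corner of the board's underside (board x = +60 mm, y = +85 mm), axes as the board.
- corner_right (a point): Far right corner of the board's underside (board x = +60 mm, y = -85 mm), axes as the board.
- cookie_a: Loose folded golden cookie standing in a pocket of the board, about 33 mm by 51 mm and 36 mm tall, 15 g, foot 31 mm across with a few mm of play in the pocket. Origin in the centre of its underside, z up.
- pocket_a (a point): Centre of the floor of the pocket that holds cookie_a (board x = -28, y = 53 mm, 4 mm above the board's underside).
- cookie_b: Loose folded golden cookie standing in a pocket of the board, about 33 mm by 51 mm and 36 mm tall, 15 g, foot 31 mm across with a few mm of play in the pocket. Origin in the centre of its underside, z up.
- pocket_b (a point): Centre of the floor of the pocket that holds cookie_b (board x = 28, y = 0 mm, 4 mm above the board's underside).
- cookie_c: Loose folded golden cookie standing in a pocket of the board, about 33 mm by 51 mm and 36 mm tall, 15 g, foot 31 mm across with a few mm of play in the pocket. Origin in the centre of its underside, z up.
- pocket_c (a point): Centre of the floor of the pocket that holds cookie_c (board x = -28, y = -53 mm, 4 mm above the board's underside).
- spatula: Bystander: spatula with a wooden handle, 200 mm long, blade 65 mm wide, lying along the stand's depth near one side end of the stand's top (left or right). Origin under the middle of its length. x runs along it to the blade.
- tin: Bystander: plain aluminium tin, 54 mm across, 65 mm tall, upright near the other side end of the stand's top. Origin in the centre of its underside.
- bowl: Bystander: white bowl, 100 mm across, 45 mm tall, on the table left of the stand. Origin in the centre of its underside.
Mind the look-alikes: they are no part of the job. Leave any purple or turquoise look-alike of the cookie_a alone.

How it is judged:
By the outcome, as a careful person would: the job done as asked, in the order asked, and still so for the second after the job is handed in, with the robot touching nothing.
It also fails if it takes over 48 s, if anything falls off the work surface, if the arm or the gripper's body presses on something with over 40 N, if the wrist force passes 120 N, or if a joint passes its speed limit or range.

ROBOT

A 6-joint arm with a two-finger parallel gripper is mounted at the origin on the work surface. World frame = base frame: x ahead of the robot, y to its left, z up, the work surface at z = 0. Lengths are in m, angles in rad, forces in N, time in s.
With the tool pointing down it reaches from about 0.325 to 0.9 m from the base axis. Payload 6.1 kg.
Tool frame: the origin (TCP) lies midway between the tips of the shut fingers; the grasp point (between the pads) lies 19 mm behind it; z points along the fingers, y is the line along which they close (so a half turn about z gives the same grasp; the last joint's range is limited). The gripper opens to 85 mm and grips with 20 to 120 N. Pads are 22 mm wide; open, the fingers measure 114 mm over their backs; the gripper's body (76 mm by 85 mm) begins 54 mm behind the grasp point. The pads swing forward as they close: fully open they stand 13 mm farther back than shut.
Start: joints at [-1.308, 0.22, 1.526, -0, 1.395, -0.126], TCP at [0.237, -0.578, 0.231] pointing down, gripper open.
Joint ranges: [-2.98, 2.98], [-0.91, 2.08], [0.09, 2.57], [-1.24, 4.39], [0.2, 2.65], [-2.68, 2.68]. Speed limits (rad/s): [2.57, 2.57, 3.01, 3.14, 3.14, 3.14].

INTERFACE

Orientations are given as [roll, pitch, yaw] about the fixed x, y, z axes, in that order (R = Rz(yaw) Ry(pitch) Rx(roll)).
In Python, from plant import movep, move_l, set_joints, gripper_to, hold, inverse_kinematics, observe, get_image, get_calibration, Unreachable, job_done gives the robot as it stands. Calls block until the motion is done:
- movep(position, orientation): joint-space move of the TCP to a pose.
- move_l(position, feed=0.15, rotation=None, max_force=None): straight line of the TCP; rotation=None keeps the orientation; feed is the mean speed in m/s. With max_force (N) it stops when the force on the tool has changed by that much, and returns True; else False.
- set_joints(angles): joint-space move.
- gripper_to(opening, f_grip=None): finger opening in m; f_grip is the grip in N (None keeps the last); returns when the fingers have stopped.
- hold(seconds).
- inverse_kinematics(position, orientation): joint angles nearest the present ones, or None.
- observe(): the state.
- get_image(name): name is "scene" or "top" or "wrist"; returns (picture, depth): 420x560x3 uint8, red, green, blue; 420x560 float32, m along the optical axis (not along the pixel's ray), 0 where there is no reading.
- get_calibration(name): a dict with "intrinsics" (3x3 intrinsics, pixels), "world_from_camera" (4x4, takes a point from camera to world coordinates). Camera axes: x right, y down, z forward; pixel columns grow to the right and rows downward; lengths in m; the calibration is good to about 2 mm. A picture is of the moment at which its call begins: read the wrist's pose just before it. get_calibration takes no time and is no camera call; for the wrist camera it gives the pose at the moment of the call.
A pose or a line that the arm cannot do raises Unreachable and nothing moves.
- job_done(): hands the job in; it is judged then, once.
The state is a dict: "time_s": time; "q": joint angles; "joint_velocities": joint speeds; "joint_torque": joint torques, N m; "eef_pos": TCP position; "tcp_rot": TCP orientation; "ft_force": force on the tool from outside, world axes, zero at the start; "torque": the same for the moment, N m; "opening": finger opening in m; "grasp_force": force on a finger pad.
Only numpy, scipy, OpenCV 4.12 (cv2) and the standard library are available. Lean on these libraries where they do the work, as an engineer would, in place of code of your own. Each camera call takes 0.05 s, during which the arm holds its last target. There are 200 camera calls.

## Working session

There is one attempt and no reset: what is moved stays moved. The work goes in short steps, each a Python script; the robot and the scene stay as the last script left them, time stands still between calls to the robot, and variables do not carry over. Pictures are saved under pics/ and viewed, at most 10 in all, crops included, and the job is handed in when it is done.

```bash
ls; mkdir -p pics
python3 - <<'E'
from plant import *
import cv2,numpy as np
for n in ("top","scene"):
    im,d=get_image(n); c=get_calibration(n)
    np.savez(f"pics/{n}0.npz",im=im,d=d,K=c["intrinsics"],T=c["world_from_camera"])
    cv2.imwrite(f"pics/{n}0.png",im[:,:,::-1]); print(n,c["world_from_camera"][:3].round(3).tolist(),c["intrinsics"][0])
print(observe()["time_s"])
E
```

```text
pics
top [[0.017, -0.997, 0.072, 0.488], [-1.0, -0.016, 0.021, 0.146], [-0.02, -0.072, -0.997, 0.952]] [447.35564792   0.         273.7677348 ]
scene [[0.271, 0.651, -0.709, 1.338], [0.962, -0.17, 0.212, -0.106], [0.018, -0.739, -0.673, 0.811]] [422.4506343    0.         281.69098106]
0.1
```

View pics/top0.png

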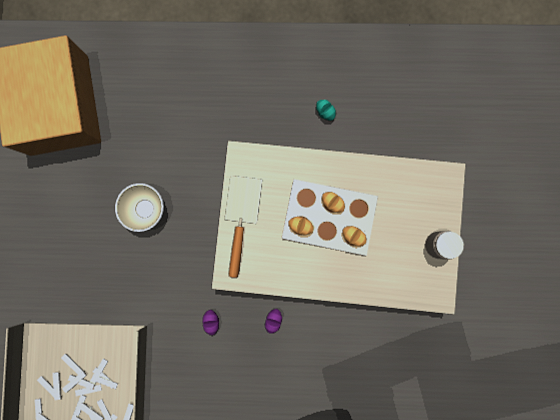

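View pics/scene0.png

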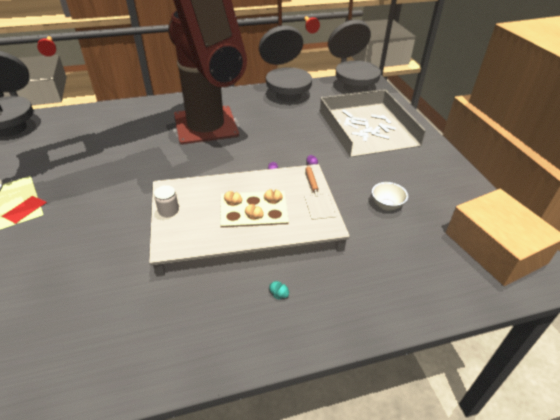

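The top view shows the stand with corners near (229,142), (465,163), (455,313) and (213,290), and its far edge is at the top of the picture. The board's corners are near (293,181), (377,194), (366,255) and (283,240). Golden cookies stand at (333,203), (301,227) and (354,237), matching pockets b, a and c. The spatula is at (240,225), the tin at (448,245) and the bowl at (140,208). The purple look-alikes at (211,322) and (273,320) and the turquoise one at (326,110) are off the stand, so they can be ignored.

```bash
cat > h.py <<'E'
import numpy as np,cv2
def w_at(K,T,uv,z):
    uv=np.atleast_2d(uv).astype(float)
    r=np.c_[uv,np.ones(len(uv))]@np.linalg.inv(K).T@T[:3,:3].T
    return T[:3,3]+r*((z-T[2,3])/r[:,2])[:,None]
def cloud(K,T,d):
    v,u=np.mgrid[:d.shape[0],:d.shape[1]]
    p=np.stack([u,v,np.ones_like(u)],-1)@np.linalg.inv(K).T*d[...,None]
    return p@T[:3,:3].T+T[:3,3]
def quad(mask):
    """4 corners from side line fits of a convex blob, pixel"""
    c=max(cv2.findContours(mask.astype(np.uint8),0,cv2.CHAIN_APPROX_NONE)[0],key=cv2.contourArea)[:,0].astype(np.float32)
    box=cv2.boxPoints(cv2.minAreaRect(c)); L=[]
    for i in range(4):
        a,b=box[i],box[(i+1)%4]; e=(b-a)/np.linalg.norm(b-a); n=np.array([-e[1],e[0]])
        s=(c-a)@e/np.linalg.norm(b-a); k=(s>.1)&(s<.9)&(abs((c-a)@n)<5)
        vx,vy,x,y=cv2.fitLine(c[k],cv2.DIST_HUBER,0,.01,.01).ravel(); L.append(np.cross([x,y,1],[x+vx,y+vy,1]))
    q=[np.cross(L[i-1],L[i]) for i in range(4)]
    return np.array([p[:2]/p[2] for p in q])
def pose(W):
    """rectangle corners (world) -> centre, yaw of the side nearest world x, side lengths"""
    W=W[:,:2]; e=W[1]-W[0]+W[2]-W[3]; f=W[3]-W[0]+W[2]-W[1]
    x=e if abs(e[0])>abs(f[0])*1 else f; y=f if x is e else e
    x=x*np.sign(x[0]); y=y*np.sign(y[1]); y90=np.array([y[1],-y[0]])
    X=x/np.linalg.norm(x); Y=y90/np.linalg.norm(y90)
    return W.mean(0),np.arctan2(X[1],X[0]),np.arctan2(Y[1],Y[0]),np.linalg.norm(x)/2,np.linalg.norm(y)/2
E
python3 - <<'E'
from h import *
f=np.load("pics/top0.npz"); im,d,K,T=[f[k] for k in("im","d","K","T")]
P=cloud(K,T,d); z=P[...,2]
for n,(u,v) in dict(stand=(300,160),st2=(300,280),board=(290,245),tab=(300,380),tin=(448,245)).items(): print(n,P[v,u].round(4),im[v,u])
m=cv2.morphologyEx(((z>.035)&(z<.2)).astype(np.uint8),cv2.MORPH_OPEN,np.ones((5,5)))
m[:130]=0;m[:,:190]=0;m[325:]=0
q=quad(m); W=w_at(K,T,q,.06); print(q.round(1).tolist(),W.round(4).tolist(),pose(W))
h=cv2.cvtColor(im,cv2.COLOR_RGB2HSV)
for p in [(330,185),(350,250),(300,300),(255,250),(290,200)]: print(p,h[p[1],p[0]])
print(h[210,275:400:4].tolist())
E
```

```text
stand [0.6563 0.1139 0.0589] [201 201 177]
st2 [0.4165 0.1108 0.0594] [200 204 179]
board [0.4851 0.1316 0.0604] [201 205 180]
tab [ 0.2058  0.1057 -0.0011] [95 92 88]
tin [ 0.4903 -0.1565  0.124 ] [200 207 207]
[[211.5, 288.6], [227.7, 141.2], [464.9, 164.0], [453.4, 313.7]] [[0.3964, 0.2855, 0.06], [0.6926, 0.2608, 0.06], [0.6524, -0.2151, 0.06], [0.3569, -0.189, 0.06]] (array([0.52460705, 0.0355509 ]), np.float64(-0.08570363742668487), np.float64(-0.08369355553786388), np.float64(0.296908603045484), np.float64(0.47689131462524587))
(330, 185) [ 25  40 189]
(350, 250) [ 68  10 212]
(300, 300) [15 11 47]
(255, 250) [ 34  30 204]
(290, 200) [106  18 209]
[[30, 30, 201], [32, 32, 202], [35, 30, 204], [70, 4, 180], [103, 14, 213], [101, 13, 213], [101, 13, 212], [99, 12, 211], [98, 13, 211], [99, 12, 211], [99, 12, 211], [98, 13, 212], [102, 15, 215], [18, 90, 108], [15, 162, 74], [15, 156, 177], [14, 155, 146], [16, 164, 126], [90, 10, 209], [12, 145, 137], [12, 137, 140], [11, 137, 138], [12, 138, 137], [12, 159, 114], [73, 9, 208], [28, 23, 188], [25, 38, 199], [23, 40, 200], [24, 38, 199], [24, 38, 199], [24, 37, 200], [25, 37, 200]]
```

```bash
cat >> h.py <<'E'
C0=np.array([.5246,.0356]); YS=-.0847   # stand centre, yaw (measured)
def R2(a): return np.array([[np.cos(a),-np.sin(a)],[np.sin(a),np.cos(a)]])
def to_w(p): return C0+R2(YS)@np.asarray(p)
def to_s(p): return (np.asarray(p)-C0)@R2(YS)
def board(im,K,T):
    h=cv2.cvtColor(im,cv2.COLOR_RGB2HSV).astype(int); m=((h[...,0]>60)&(h[...,0]<125)&(h[...,1]<30)&(h[...,2]>150)).astype(np.uint8)
    m[:,:265]=0;m[:,410:]=0;m[:115]=0;m[270:]=0
    m=cv2.morphologyEx(m,cv2.MORPH_OPEN,np.ones((2,2)))
    n,l,s,_=cv2.connectedComponentsWithStats(m); k=1+s[1:,4].argmax(); m=(l==k).astype(np.uint8)
    hull=cv2.convexHull(cv2.findNonZero(m)); m2=np.zeros_like(m); cv2.fillConvexPoly(m2,hull,1)
    q=quad(m2); W=w_at(K,T,q,.068); c,a,b,lx,ly=pose(W)
    S=to_s(W[:,:2]); S=S[S[:,0].argsort()]
    return c,(a*lx+b*ly)/(lx+ly),(a,b,lx,ly),q,S
E
python3 - <<'E'
from h import *
f=np.load("pics/top0.npz"); im,d,K,T=[f[k] for k in("im","d","K","T")]
c,y,x,q,S=board(im,K,T); print(c,y,np.round(x,4),to_s(c),y-YS); print(S.round(4).tolist())
print("spat,tin",to_s(w_at(K,T,[[229,178],[262,178],[262,222],[236,276],[230,276],[448,245]],.062)[:,:2]).round(3).tolist())
v=im[120:330,190:490].copy(); v=cv2.resize(v,None,fx=2.6,fy=2.6,interpolation=cv2.INTER_CUBIC)
for p in q: cv2.circle(v,tuple(int(t) for t in ((p-[190,120]+.5)*2.6)),4,(255,0,0),1)
cv2.imwrite("pics/crop1.png",v[:,:,::-1])
E
```

```text
[0.54018231 0.05318352] -0.18453600523095154 [-0.1869 -0.1829  0.1188  0.1685] [0.0140389  0.01883873] -0.09983600523095154
[[-0.053, -0.0586], [-0.0371, 0.1084], [0.0646, -0.0714], [0.0817, 0.097]]
spat,tin [[0.074, 0.227], [0.08, 0.161], [-0.008, 0.152], [-0.119, 0.192], [-0.12, 0.204], [-0.016, -0.217]]
```

View pics/crop1.png

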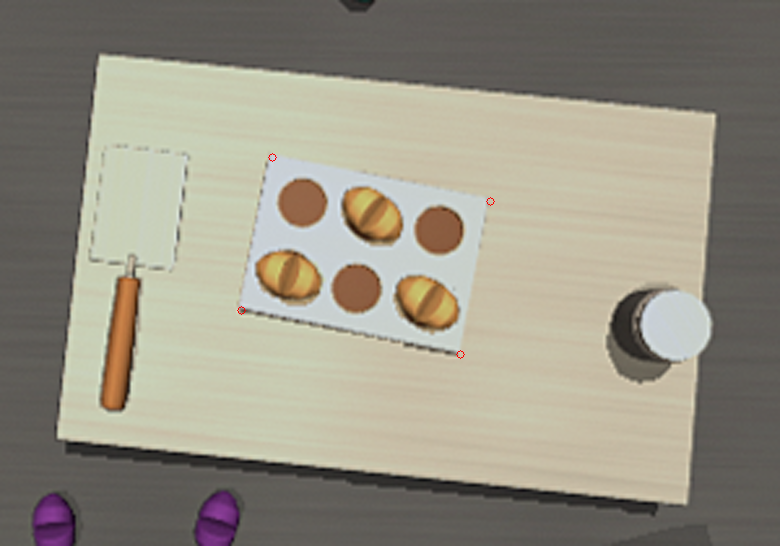

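The crop confirms the board: cream, six pockets, three golden cookies, with the fitted corners on its outline. It is turned −0.10 rad relative to the stand. I'll push on its near side with both open fingertips held parallel to the stand's edge.

Run:
```python
from plant import *
from h import *
import cv2
o=observe(); print(o["eef_pos"],o["tcp_rot"],o["opening"])
Tw=np.array(get_calibration("wrist")["world_from_camera"]); print("wristcam",Tw[:3,3],Tw[:3,2])
p=to_w([-.10,.022])
best=None
for yaw in (YS,YS+np.pi):
    q=inverse_kinematics([*p,.2],[np.pi,0,yaw]); q2=inverse_kinematics([*p,.05],[np.pi,0,yaw]); q3=inverse_kinematics([*to_w([.06,.022]),.05],[np.pi,0,yaw]); print(yaw,[None if a is None else np.round(a,2) for a in(q,q2,q3)])
    if best is None and all(a is not None for a in(q,q2,q3)): best=yaw
rot=[np.pi,0,best]
movep([*p,.2],rot)
move_l([*p,.085],feed=.1)
print(move_l([*p,.04],feed=.02,max_force=4)); o=observe(); print("touch",o["eef_pos"],o["ft_force"],o["time_s"])
z=o["eef_pos"][2]+.003
move_l([*p,z],feed=.02); o=observe(); print(o["eef_pos"],o["ft_force"],o["opening"],o["time_s"],best)
im,_=get_image("scene"); cv2.imwrite("pics/s1.png",cv2.resize(im[120:300,100:400],None,fx=2.5,fy=2.5)[:,:,::-1])
```

```text
[ 0.23676335 -0.5778355   0.23030207] [-3.13984259e+00 -2.42088702e-04  3.88762722e-01] 0.08557592238910045
wristcam [ 0.30114197 -0.5521205   0.37401071] [-0.25420208 -0.10162957 -0.96179662]
-0.0847 [array([-0.03, -0.24,  2.04, -0.  ,  1.34,  1.63]), array([-0.03, -0.02,  2.16, -0.  ,  1.  ,  1.63]), array([-0.04,  0.33,  1.76, -0.  ,  1.05,  1.61])]
3.0568926535897933 [array([-0.03, -0.24,  2.04,  0.  ,  1.34, -1.52]), array([-0.03, -0.02,  2.16,  0.  ,  1.  , -1.52]), array([-0.04,  0.33,  1.76,  0.  ,  1.05, -1.53])]
True
touch [0.42678017 0.06598798 0.04683216] [0.30922525 0.54319051 5.49062917] 5.4833
[0.42690079 0.06597696 0.04989025] [-0.52190515 -0.37488265 -0.14954608] 0.08491632209676406 5.825 -0.0847
```

View pics/s1.png

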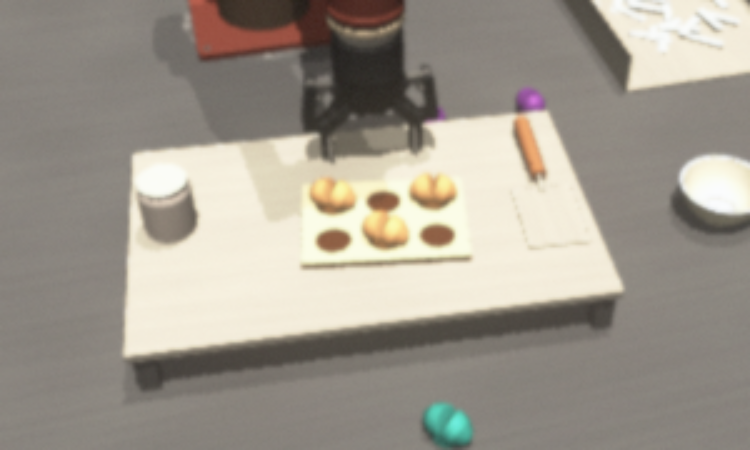

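The fingertips are standing on clear steel behind the board's near side. In the crop they are around (330,150) and (420,145), and nothing is in the way. Next I push, stopping a little short of the target.

```bash
cat > look.py <<'E'
from plant import *
from h import *
def look(n):
    im,d=get_image("top"); c=get_calibration("top"); K,T=np.array(c["intrinsics"]),np.array(c["world_from_camera"])
    c,y,x,q,S=board(im,K,T); print("centre",to_s(c).round(4),"rel yaw",round(y-YS,4),"dims",np.round(x,4),"far edge overhang",S[2:,0].round(4)-.15)
    cv2.imwrite(f"pics/{n}.png",cv2.resize(im[100:330,190:490],None,fx=2.5,fy=2.5,interpolation=cv2.INTER_CUBIC)[:,:,::-1]); return to_s(c),y-YS
E
python3 - <<'E'
from look import *
z=observe()["eef_pos"][2]
print(move_l([*to_w([-.035,.022]),z],feed=.03,max_force=12)); o=observe(); print(o["eef_pos"],o["ft_force"])
print(move_l([*to_w([.041,.022]),z],feed=.03,max_force=12)); o=observe(); print(o["eef_pos"],o["ft_force"],to_s(o["eef_pos"][:2]))
move_l([*to_w([-.02,.022]),z],feed=.08)
move_l([*to_w([-.05,.022]),.17],feed=.12)
move_l([*to_w([-.14,.022]),.17],feed=.15)
look("t1"); print(observe()["time_s"])
E
```

```text
False
[0.49152731 0.06053986 0.04975018] [-0.72936391  0.91020212 -0.70274893]
False
[0.56727271 0.05405096 0.04980874] [-1.81162129  0.57782066  0.49792055] [0.0409588  0.02199487]
centre [0.1107 0.0245] rel yaw -0.0017 dims [-0.0863 -0.0864  0.1201  0.1687] far edge overhang [0.0204 0.0211]
13.7667
```

View pics/t1.png

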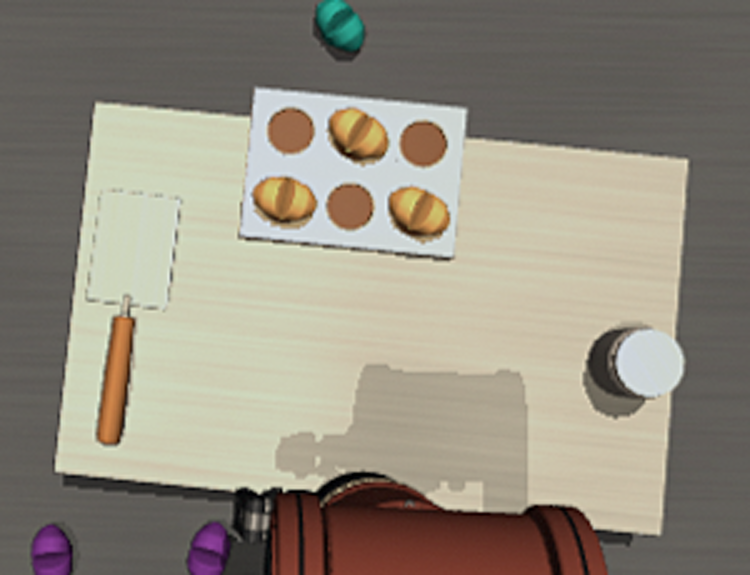

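The board is square to the edge (−0.002 rad) with about 21 mm overhang, its far corners in the crop at (254,88) and (467,108). All three cookies are in their pockets. It needs another 9 mm.

Run:
```python
from look import *
z=.0499
move_l([*to_w([-.05,.022]),.17],feed=.15)
move_l([*to_w([-.02,.022]),z],feed=.1)
print(move_l([*to_w([.0495,.022]),z],feed=.03,max_force=12)); o=observe(); print(to_s(o["eef_pos"][:2]),o["ft_force"])
move_l([*to_w([-.02,.022]),z],feed=.08)
move_l([*to_w([-.05,.022]),.17],feed=.12)
move_l([*to_w([-.14,.022]),.17],feed=.15)
look("t2"); print(observe()["time_s"])
im,d=get_image("scene"); cv2.imwrite("pics/s2.png",cv2.resize(im[120:300,100:400],None,fx=2.5,fy=2.5)[:,:,::-1])
```

```text
False
[0.04940273 0.0219953 ] [-2.80185697  0.33570403  0.93557302]
centre [0.1191 0.0245] rel yaw -0.0003 dims [-0.0831 -0.0864  0.1203  0.169 ] far edge overhang [0.0289 0.0295]
21.375
```

View pics/t2.png

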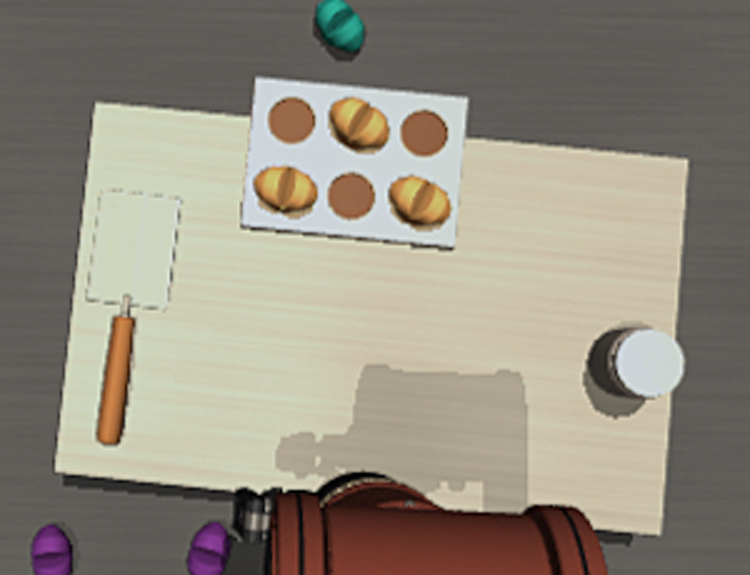

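View pics/s2.png

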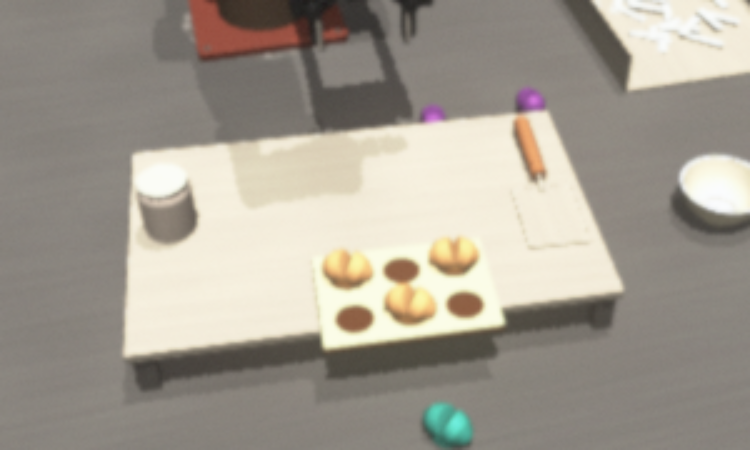

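The board sticks out about 29–30 mm and is square to the edge. Its far corners are at (255,77) and (468,97) in the top crop. The cookies are still in their pockets, the spatula, tin and bowl are where they were, and the robot is clear. Handing in.

```bash
python3 -c "
from plant import *
print(job_done())"
```

```text
the job is handed in; nothing more can be done
None
```

I pushed the cookie board square to the stand's far edge, measured at about 29 mm overhang along that side, with all three cookies in their pockets and the spatula, tin and bowl untouched; the job was handed in at about 21 s.

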